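# Clamp the jar and twist off its tight cap

### The job

The square storage jar stands loose between the open jaws of the jar clamp, with its steel twist cap done up tight. Slide the clamp's jaw shut with its upright handle until it grips the jar firmly and leave it closed, then twist the cap counter-clockwise until its threads let go, without lifting the jar out of the clamp or knocking over or shifting the things round it. Finish still holding the cap level about two centimetres above the jar's mouth, over the middle; do not put it down or let it go.

Things in the scene. Friction and masses are not known exactly. Their poses are not given: they have to be found in the camera images.
- clamp: Wooden jar clamp fixed to the worktop. Base board 90 mm (x) by 215 mm (y, from -50 to +165) by 12 mm thick; origin on its underside, on the axis of a clamped jar; z up, y roughly to the robot's right. Fixed jaw at -y, its cork face at y = -30 mm; the sliding jaw on the +y side closes towards -y. Both jaws are 66 mm wide in x and reach 66 mm above the worktop.
- clamp_slide (a joint): Travel of the sliding jaw, m: 0 fully open (faces 115 mm apart), grows as it closes towards the clamp's -y; starts at 0 to 0.015. Dry friction of 10 N resists and holds it wherever it is left. At 0.055 both faces touch the jar; its sprung face then yields 1 mm per 3.5 N, up to 4 mm: pressed on by 1 to 3 mm (16 to 20 N on the handle) it stays shut, gripping, when let go.
- clamp_jaw: The sliding jaw: wooden block with a sprung cork face and a foot carrying the upright brass handle. Origin 4 mm behind the foot of the unpressed cork face, 12 mm above the worktop; axes as the clamp's (it slides along -y). The work is in the open; a wall cabinet hangs over the worktop to its left (y over 0.15 m, x over 0.62 m), to be kept clear of by the arm.
- jaw_grip (a point): Grip point of the jaw's handle: a round upright brass rod, 14 mm thick, on the jaw's foot 60 mm behind the cork face, clear from 40 to 131 mm above the worktop. This point is on its axis, 118 mm above the worktop, 13 mm below its top. Axes as the clamp's.
- jar: Loose square stoneware jar, about 0.3 kg: body 60 by 60 mm, 70 mm high, round neck 36 mm across. Origin at the centre of its underside, on the clamp's base board (12 mm above the worktop); z up, x and y square to its sides. Starts up to 0.2 rad askew of the clamp, touching neither jaw; the closing jaw pushes it over and squares it, its x along the clamp's x.
- jar_mouth (a point): Centre of the jar's open mouth, under the cap, 102 mm above the jar's underside; axes as the jar's. The cap is clear of the jar when its underside is above this point.
- cap: Steel screw cap, 58 mm across, 30 mm high, fluted side, 85 g; origin at the centre of its underside, 82 mm above the jar's underside when done up, with 12 mm of bare neck below it. A spring plate inside presses on the jar's rim with 18 N and three lugs hold under ledges of the neck: turning takes about 0.3 N m, and an unclamped jar turns along.
- cap_top (a point): Centre of the cap's flat top, 30 mm above its underside; axes as the cap's. A ridge 46 by 6 mm, 3.5 mm high, runs across it along x. Done up, x is 0.21 to 0.52 rad counter-clockwise of the jar's x. Free at 1.12 to 1.80 rad, best 1.45 (ridge nearly square to the jaw faces): about 60 degrees of turn. The spring plate pushes it up 3 mm and it lifts straight off; stops at 1.8 and at 0.1 rad.
- tumbler_0: Bystander: clear glass tumbler, 77 mm across, 94 mm high; origin at its underside.
- jigger: Bystander: two-ended brass spirit measure, 47 mm across, 100 mm high; origin at its underside.
- salt_box: Bystander: round wooden box, 91 mm across, 80 mm high; origin at its underside.
- mug_blue: Bystander: two-tone mug, 87 mm across without the handle, 91 mm high; origin at its underside.
- kitchen_timer: Bystander: round wind-up timer with a knob, 69 mm across, 42 mm high; origin at its underside.
There are look-alikes about, which are no part of the job. Leave any orange look-alike of the cap alone.

How it is judged:
On the way, in this order (a step that is already met when the one before it is completed fails the run):
1. the sliding jaw is shut on the jar and presses it with more than 3 N (value of joint clamp_slide between 0.053 and 0.0605 m and angle between the x axis of jar and the x axis of clamp, either way round below 0.08 rad and contact force between clamp_jaw and jar above 3 N), for 0.1 s.
2. with the jar still clamped, the cap has been turned counter-clockwise out of its threads (its x over 0.96 rad from the jar's x) (value of joint clamp_slide between 0.053 and 0.0605 m and angle between the x axis of jar and the x axis of clamp, either way round below 0.08 rad and angle between the x axis of cap and the x axis of jar, either way round above 0.96 rad), for 0.1 s.
At the end, for the whole second after the job is handed in: The jaw is shut on the squared-up, upright jar (slide 0.053 to 0.0605, pressing with over 1 N, jar within 0.08 rad of the clamp); the gripper holds the cap still, level within 0.15 rad, off the jar, its underside 4 to 48 mm above the mouth and within 15 mm of its axis; the bystanders stand upright (value of joint clamp_slide between 0.053 and 0.0605 m and angle between the x axis of jar and the x axis of clamp, either way round below 0.08 rad and contact force between clamp_jaw and jar above 1 N and z of cap in the frame of jar between 0.106 and 0.15 m and horizontal distance between cap and jar below 0.015 m and angle between cap's own z axis and vertical below 0.15 rad and linear speed of cap below 0.03 m/s and contact force between the fingers and cap above 2 N and contact force between each of cap, the fingers and jar below 0.2 N and z of jar in the frame of clamp below 0.017 m and angle between jar's own z axis and vertical below 0.06 rad and angle between each of tumbler_0, jigger, salt_box, mug_blue, kitchen_timer's own z axis and vertical below 0.2 rad); the arm keeps its last pose, push and grip.
It fails at once if the jar is lifted more than 12 mm off the clamp's base (z of jar in the frame of clamp above 0.024 m).
It fails at once if the jar is crushed: the jaw presses it with over 90 N (contact force between clamp_jaw and jar above 90 N).
It fails at once if a bystander is knocked over or shoved more than 40 mm (angle between any of tumbler_0, jigger, salt_box, mug_blue, kitchen_timer's own z axis and vertical above 0.6 rad or distance of any of tumbler_0, jigger, salt_box, mug_blue, kitchen_timer from where it was at the start of the episode above 0.04 m).
It also fails if it takes over 48 s, if anything falls off the work surface, if the arm or the gripper's body presses on something with over 40 N, if the wrist force passes 120 N, or if a joint passes its speed limit or range.

### The arm

A 6-joint arm with a two-finger parallel gripper is mounted at the origin on a cart in front of the work surface, level with it; the furniture and walls round the work are solid. World frame = base frame: x ahead of the robot, y to its left, z up, the work surface at z = 0. Lengths are in m, angles in rad, forces in N, time in s.
With the tool pointing down it reaches from about 0.325 to 0.75 m from the base axis. Payload 7.6 kg.
Tool frame: the origin (TCP) lies midway between the tips of the shut fingers; the grasp point (between the pads) lies 19 mm behind it; x points along the fingers, z is the direction in which the jaws open and shut, and the axes are right-handed (so a half turn about x gives the same grasp; the last joint's range is limited). The gripper opens to 85 mm and grips with 20 to 120 N. Pads are 22 mm wide; open, the fingers measure 114 mm over their backs; the gripper's body (76 mm by 85 mm) begins 54 mm behind the grasp point. The pads swing forward as they close: fully open they stand 13 mm farther back than shut.
Start: joints at [-0.07, 0.052, 1.401, -0, 1.689, -0.07], TCP at [0.525, 0, 0.21] pointing down, gripper open.
Joint ranges: [-2.9, 2.9], [-0.91, 2.17], [0.12, 2.37], [-1.06, 4.2], [0.26, 2.73], [-2.93, 2.93]. Speed limits (rad/s): [2.57, 2.57, 3.01, 3.14, 3.14, 3.14].

### API

Orientations are given as [roll, pitch, yaw] about the fixed x, y, z axes, in that order (R = Rz(yaw) Ry(pitch) Rx(roll)).
In Python, from station import bot gives the robot as it stands. Calls block until the motion is done:
- bot.movep(position, orientation): joint-space move of the TCP to a pose.
- bot.move_l(position, v=0.15, ori=None, force_limit=None): straight line of the TCP; ori=None keeps the orientation; v is the mean speed in m/s. With force_limit (N) it stops when the force on the tool has changed by that much, and returns True; else False.
- bot.goto_joints(angles): joint-space move.
- bot.open() and bot.close_gripper(f_grip=None): open the fingers fully, or close them until they stop; f_grip is the grip in N (None keeps the last).
- bot.sleep(seconds).
- bot.solve_ik(position, orientation): joint angles nearest the present ones, or None.
- bot.camera(name): name is "scene" or "side" or "wrist"; returns a dict with "pixels" (420x560x3 uint8, red, green, blue), "intrinsics" (3x3 intrinsics, pixels), "dist_coeffs" ([k1, k2, p1, p2, k3] as OpenCV has them; the pictures are not rectified), "world_from_camera" (4x4, takes a point from camera to world coordinates). Camera axes: x right, y down, z forward; pixel columns grow to the right and rows downward; lengths in m; the calibration is good to about 2 mm. A picture is of the moment at which its call begins. There is no depth.
A pose or a line that the arm cannot do raises bot.PlanningError and nothing moves.
- bot.job_done(): hands the job in, once; it reports no verdict.
Readings, each from a call of its own:
- bot.read_time(): time.
- bot.read_q(): joint angles.
- bot.read_joint_vel(): joint speeds.
- bot.read_effort(): joint torques, N m.
- bot.read_tool_pos(): TCP position.
- bot.read_eef_rot(): TCP orientation.
- bot.read_contact_force(): force on the tool from outside, world axes, zero at the start.
- bot.read_wrist_torque(): the same for the moment, N m.
- bot.read_gripper_width(): finger opening in m.
Only numpy, scipy, OpenCV 4.12 (cv2) and the standard library are available. Lean on these libraries where they do the work, as an engineer would, in place of code of your own. Each camera call takes 0.05 s, during which the arm holds its last target.

## Working session

There is one attempt and no reset: what is moved stays moved. The work goes in short steps, each a Python script; the robot and the scene stay as the last script left them, time stands still between calls to the robot, and variables do not carry over. Pictures are saved under pics/ and viewed, and the job is handed in when it is done.

```bash
ls; mkdir -p pics; python3 - <<'E'
from station import bot
import cv2
for n in ["scene","side","wrist"]:
    c=bot.camera(n); cv2.imwrite(f"pics/{n}0.png",c["pixels"][:,:,::-1])
    print(n,c["intrinsics"].round(1).tolist(),c["dist_coeffs"],c["world_from_camera"].round(3).tolist())
print(bot.read_time(),bot.read_tool_pos(),bot.read_eef_rot(),bot.read_gripper_width())
E
```

```text
pics
scene [[505.7, 0.0, 278.4], [0.0, 505.7, 212.2], [0.0, 0.0, 1.0]] [0.06511354 0.         0.         0.         0.        ] [[-0.693, -0.41, 0.593, -0.328], [-0.721, 0.376, -0.583, 0.92], [0.017, -0.831, -0.556, 0.885], [0.0, 0.0, 0.0, 1.0]]
side [[405.9, 0.0, 281.9], [0.0, 405.9, 201.0], [0.0, 0.0, 1.0]] [-0.00998335  0.          0.          0.          0.        ] [[0.996, -0.051, 0.079, 0.379], [-0.093, -0.464, 0.881, -1.031], [-0.008, -0.884, -0.467, 0.7], [0.0, 0.0, 0.0, 1.0]]
wrist [[316.1, 0.0, 278.9], [0.0, 316.1, 205.7], [0.0, 0.0, 1.0]] [-0.00394079  0.          0.          0.          0.        ] [[1.0, 0.0, 0.0, 0.525], [0.0, -0.947, -0.32, 0.082], [-0.0, 0.32, -0.947, 0.373], [0.0, 0.0, 0.0, 1.0]]
0.15 [5.24760380e-01 4.37895380e-05 2.09074573e-01] [3.07437576 1.56965522 3.07436009] 0.08532730841948533
```

View pics/scene0.png

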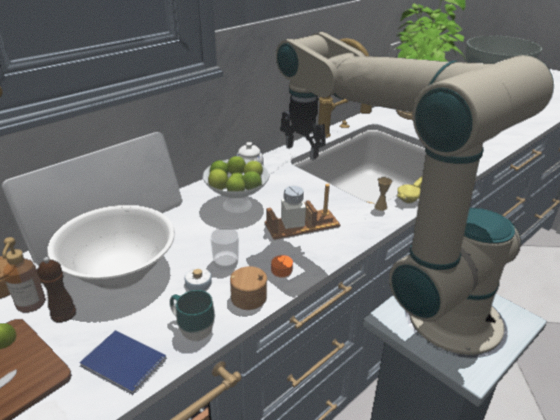

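View pics/side0.png

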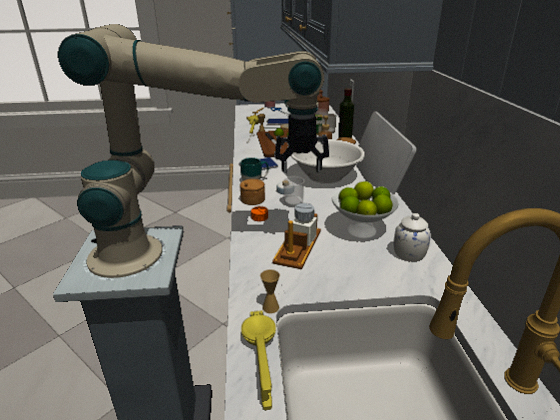

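View pics/wrist0.png

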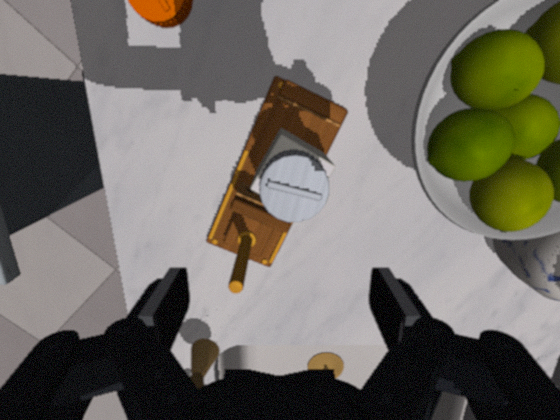

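The wrist view shows the clamp with its fixed jaw at about (305,100), the cap at (294,187) with its ridge, and the handle top at (236,286). I'll enlarge that area and measure it.

```bash
cat > h.py <<'E'
import numpy as np, cv2
def ray(c,uv):
    p=cv2.undistortPoints(np.array([[uv]],float),c["intrinsics"],c["dist_coeffs"])[0,0]
    T=c["world_from_camera"]; return T[:3,3],T[:3,:3]@np.array([p[0],p[1],1.])
def onz(c,uv,z):
    o,d=ray(c,uv); return o+d*(z-o[2])/d[2]
def proj(c,P):
    T=np.linalg.inv(c["world_from_camera"]); P=np.atleast_2d(P)
    return cv2.projectPoints(np.array(P,float),cv2.Rodrigues(T[:3,:3])[0],T[:3,3],c["intrinsics"],c["dist_coeffs"])[0][:,0]
def crop(c,x0,y0,w,h,s,f):
    cv2.imwrite(f,cv2.resize(c["pixels"][y0:y0+h,x0:x0+w,::-1],None,fx=s,fy=s,interpolation=cv2.INTER_CUBIC))
def tri(ca,ua,cb,ub):
    o1,d1=ray(ca,ua);o2,d2=ray(cb,ub)
    t=np.linalg.lstsq(np.c_[d1,-d2],o2-o1,rcond=None)[0]
    a=o1+d1*t[0];b=o2+d2*t[1]; return (a+b)/2,np.linalg.norm(a-b)
E
python3 - <<'E'
from station import bot
from h import *
c=bot.camera("wrist"); crop(c,190,60,190,240,2.5,"pics/w1.png")
c=bot.camera("side"); crop(c,230,150,200,170,3.5,"pics/s1.png")
c=bot.camera("scene"); crop(c,140,150,260,190,3,"pics/sc1.png")
E
```

```text
(no output)
```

View pics/w1.png

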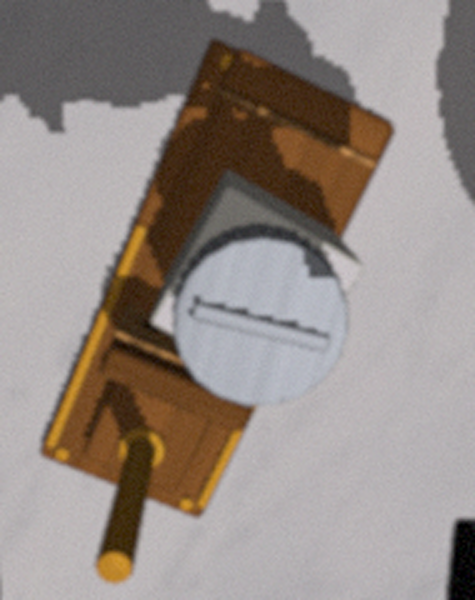

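View pics/s1.png

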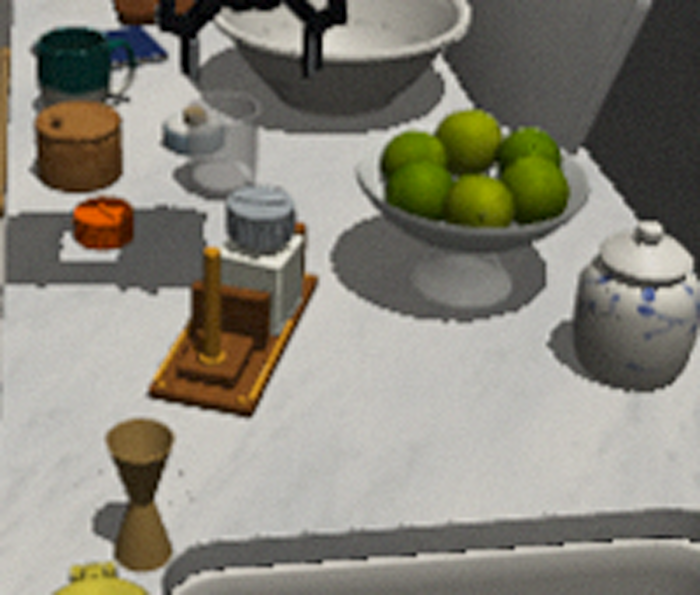

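View pics/sc1.png

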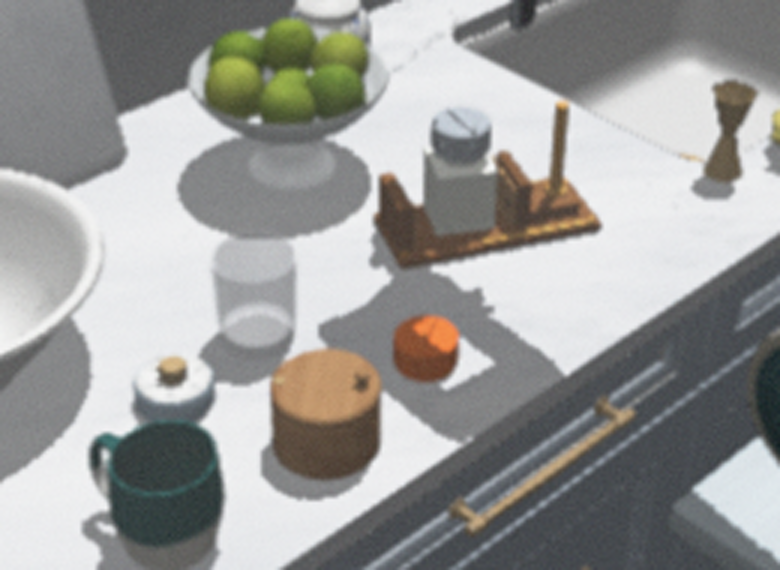

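```bash
python3 - <<'E'
from station import bot
from h import *
c=bot.camera("wrist")
f=lambda u,v,z:onz(c,(190+u/2.5,60+v/2.5),z)
for n,u,v,z in [("bl",44,452,.012),("br",200,515,.012),("tl",215,42,.012),("tr",392,128,.012),("tl66",215,42,.066),("tr66",392,128,.066),("htop",115,566,.131),("hfoot",142,450,.03),("r1",192,305,.1275),("r2",328,343,.1275),("capc",261,316,.124),("capL",174,316,.124),("capR",348,316,.124),("jarL",152,325,.082),("jarT",230,172,.082),("jarR",358,258,.082)]:
    print(n,f(u,v,z).round(4))
s=bot.camera("side");sc=bot.camera("scene")
S=lambda u,v:(230+u/3.5,150+v/3.5); C=lambda u,v:(140+u/3,150+v/3)
print("htop tri",tri(s,S(211,250),sc,C(562,105)))
print("cap tri",tri(s,S(260,203),sc,C(462,124)))
print("jigger",tri(s,S(140,437),sc,C(735,92)), "tum",tri(s,S(222,110),sc,C(255,258)))
print("orange",tri(s,S(103,208),sc,C(427,333)),"bowl fruit top",tri(s,S(468,112),sc,C(290,20)))
for P in [(330,165),(590,200),]: print("bowl rim z.11",onz(s,S(358,180),.11),onz(s,S(470,240),.11))
E
```

```text
bl [ 0.4362 -0.086   0.012 ]
br [ 0.5141 -0.1217  0.012 ]
tl [0.5224 0.1047 0.012 ]
tr [0.5999 0.0697 0.012 ]
tl66 [0.5228 0.1013 0.066 ]
tr66 [0.5888 0.0716 0.066 ]
htop [ 0.4875 -0.0748  0.131 ]
hfoot [ 0.4874 -0.0766  0.03  ]
r1 [0.5157 0.0194 0.1275]
r2 [0.5598 0.0067 0.1275]
capc [0.5381 0.0148 0.124 ]
capL [0.5097 0.0148 0.124 ]
capR [0.5664 0.0148 0.124 ]
jarL [ 4.986e-01 -1.000e-04  8.200e-02]
jarT [0.5282 0.057  0.082 ]
jarR [0.576  0.0258 0.082 ]
htop tri (array([ 0.48579644, -0.078183  ,  0.12868326]), np.float64(0.002652419934518892))
cap tri (array([0.53708489, 0.00879799, 0.11986673]), np.float64(0.0031292647640757524))
jigger (array([ 0.41546791, -0.26879387,  0.09918898]), np.float64(0.004564950552941121)) tum (array([0.5364134 , 0.26651877, 0.08725297]), np.float64(0.0012462174235785355))
orange (array([0.40922759, 0.17782247, 0.02981976]), np.float64(0.002287280463058348)) bowl fruit top (array([0.72841744, 0.06025985, 0.17347158]), np.float64(0.0037024388992692933))
bowl rim z.11 [0.63346874 0.06097889 0.11      ] [ 0.70329417 -0.0523068   0.11      ]
bowl rim z.11 [0.63346874 0.06097889 0.11      ] [ 0.70329417 -0.0523068   0.11      ]
```

```bash
cat >> h.py <<'E'
from scipy.spatial.transform import Rotation as Ro
import warnings; warnings.filterwarnings("ignore")
def ori(psi):
    x=np.array([0,0,-1.]);z=np.array([np.cos(psi),np.sin(psi),0]);y=np.cross(z,x)
    return Ro.from_matrix(np.c_[x,y,z]).as_euler('xyz')
CL=np.radians(155.6); D=np.array([-np.cos(CL+np.pi/2),-np.sin(CL+np.pi/2)]); CX=np.array([np.cos(CL),np.sin(CL)])
E
python3 - <<'E'
from station import bot
from h import *
print(Ro.from_euler('xyz',bot.read_eef_rot()).as_matrix().round(2),D)
for k in (0,1): print(k,bot.solve_ik([.487,-.076,.2],ori(CL+k*np.pi)))
o=ori(CL+np.pi)
q=bot.solve_ik([.487,-.076,.2],o)
for a in range(0,360,30): 
    r=bot.solve_ik([.54,.042,.09],ori(np.radians(a))); print(a,None if r is None else np.round(r,2))
E
```

```text
[[-0. -0.  1.]
 [ 0.  1.  0.]
 [-1.  0. -0.]] [0.41310443 0.91068366]
0 None
1 [-0.22974282 -0.03609735  1.50875666  0.          1.66893334  0.19611752]
0 [ 0.01  0.17  1.52 -0.    1.46  0.01]
30 [ 0.01  0.17  1.52 -0.    1.46 -0.51]
60 [ 0.01  0.17  1.52 -0.    1.46 -1.04]
90 [ 0.01  0.17  1.52 -0.    1.46 -1.56]
120 [ 0.01  0.17  1.52 -0.    1.46 -2.08]
150 [ 0.01  0.17  1.52 -0.    1.46 -2.61]
180 None
210 [ 0.01  0.17  1.52 -0.    1.46  2.63]
240 [ 0.01  0.17  1.52 -0.    1.46  2.1 ]
270 [ 0.01  0.17  1.52 -0.    1.46  1.58]
300 [ 0.01  0.17  1.52 -0.    1.46  1.06]
330 [ 0.01  0.17  1.52 -0.    1.46  0.53]
```

```bash
python3 - <<'E'
from station import bot
from h import *
bot.movep([.487,-.076,.17],ori(CL+np.pi))
c=bot.camera("wrist"); cv2.imwrite("pics/w2.png",c["pixels"][:,:,::-1])
print(bot.read_time(),bot.read_tool_pos())
print("TCP axis at .131:",proj(c,[[.487,-.076,.131]]))
s=bot.camera("side"); crop(s,230,130,170,170,3.5,"pics/s2.png")
E
```

```text
0.9667 [ 0.48733439 -0.07592421  0.17055975]
TCP axis at .131: [[278.23577607 224.39291656]]
```

View pics/w2.png

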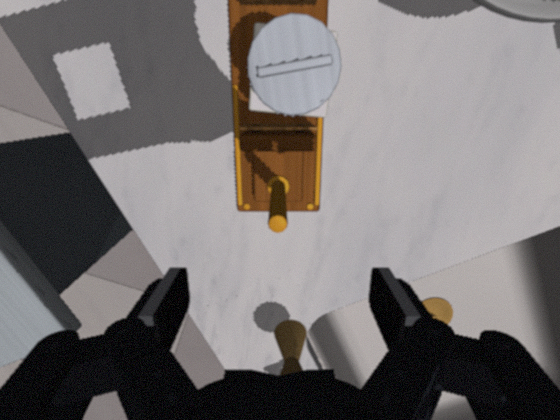

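View pics/s2.png

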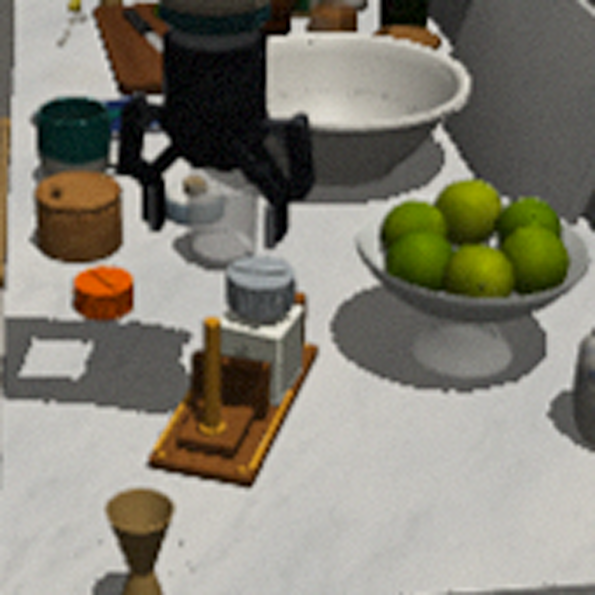

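The handle top at (278,223) matches the predicted pixel (278,224), and the board is square in the image. I'll go down, grip and push the jaw shut.

```bash
python3 - <<'E'
from station import bot
from h import *
print(bot.move_l([.487,-.076,.099],v=.1,force_limit=15))
print(bot.read_tool_pos(),bot.read_contact_force())
bot.close_gripper(60)
print(bot.read_gripper_width(),bot.read_contact_force(),bot.read_tool_pos())
p=bot.read_tool_pos(); p0=p.copy()
for s in (.02,.032):
    q=p0.copy(); q[:2]+=D*s
    print(s,bot.move_l(q,v=.04), bot.read_contact_force().round(1),bot.read_tool_pos().round(4),bot.read_gripper_width(),bot.read_time())
np.save("p0.npy",p0)
c=bot.camera("wrist"); cv2.imwrite("pics/w3.png",c["pixels"][:,:,::-1])
E
```

```text
False
[ 0.48748464 -0.07604002  0.09975367] [0.5350288  0.5394718  0.46062941]
0.010668862563461657 [-6.43950802  2.5470992   6.60179589] [ 0.48595067 -0.0755356   0.09924852]
0.02 False [-4.2 -6.8  2.3] [ 0.4935 -0.0588  0.0994] 0.010426563567558746 3.2083
0.032 False [-3.5 -5.6  1.9] [ 0.4985 -0.0477  0.0993] 0.010458654929942822 3.6583
```

View pics/w3.png

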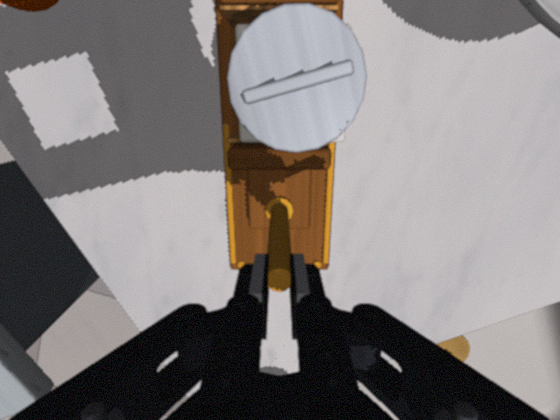

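```bash
python3 - <<'E'
from station import bot
from h import *
p0=np.load("p0.npy")
s=.034
while s<.062:
    q=p0.copy(); q[:2]+=D*s
    bot.move_l(q,v=.02); bot.sleep(.1)
    f=bot.read_contact_force(); t=bot.read_tool_pos(); F=-f[:2]@D
    print(round(s,4),"act",((t-p0)[:2]@D).round(4),"lat",((t-p0)[:2]@CX).round(4),"F",F.round(1),f.round(1))
    if F>16.5: break
    s+=.002 if F<11 else .001
bot.sleep(.2)
c=bot.camera("wrist"); cv2.imwrite("pics/w4.png",c["pixels"][:,:,::-1])
print(bot.read_time(),bot.read_gripper_width())
E
```

```text
0.034 act 0.0319 lat 0.0001 F 10.2 [-6.1 -8.4  2.8]
0.036 act 0.0337 lat 0.0001 F 10.1 [-5.2 -8.7  3.5]
0.038 act 0.0357 lat 0.0001 F 9.7 [-4.6 -8.5  3.2]
0.04 act 0.0377 lat 0.0001 F 11.4 [-6.  -9.8  2.6]
0.041 act 0.0385 lat 0.0001 F 11.8 [-7.5 -9.6  3.3]
0.042 act 0.0395 lat 0.0 F 10.8 [-6.2 -9.   4.5]
0.044 act 0.0416 lat 0.0 F 10.9 [-6.  -9.2  4.1]
0.046 act 0.0431 lat 0.0 F 13.1 [ -6.6 -11.4   4.4]
0.047 act 0.0435 lat 0.0 F 15.8 [ -9.7 -12.9   4.5]
0.048 act 0.044 lat 0.0001 F 18.8 [-10.7 -15.7   5.1]
7.4583 0.010617954105970643
```

View pics/w4.png

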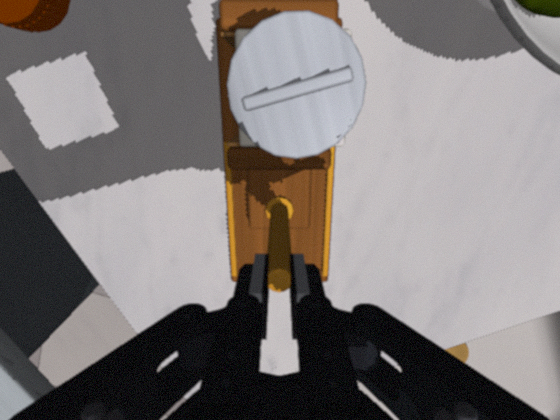

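Force on the handle is 18.8 N, with contact beginning about 2.4 mm back. I'll release, rise and look.

```bash
python3 - <<'E'
from station import bot
from h import *
t=bot.read_tool_pos()
bot.open(); print(bot.read_contact_force().round(1))
bot.move_l([t[0],t[1],.20],v=.15)
bot.move_l([.525,.0,.24],v=.2)
bot.sleep(.1)
c=bot.camera("wrist"); cv2.imwrite("pics/w5.png",c["pixels"][:,:,::-1]); crop(c,190,60,200,200,3,"pics/w5c.png")
np.savez("c5.npz",**c)
print(bot.read_time(),t,bot.read_tool_pos())
s=bot.camera("side"); crop(s,230,150,170,170,3.5,"pics/s5.png");np.savez("s5.npz",**s)
s=bot.camera("scene"); crop(s,230,150,150,130,4,"pics/sc5.png");np.savez("sc5.npz",**s)
E
```

```text
[-0.3 -0.2 -0.3]
9.575 [ 0.50408583 -0.03545995  0.0993733 ] [ 0.52418201 -0.00061802  0.23824977]
```

View pics/w5.png

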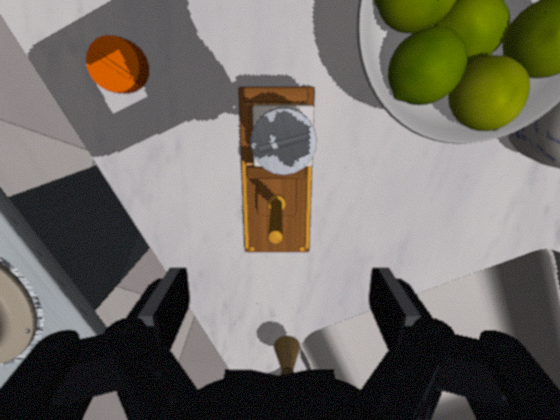

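View pics/w5c.png

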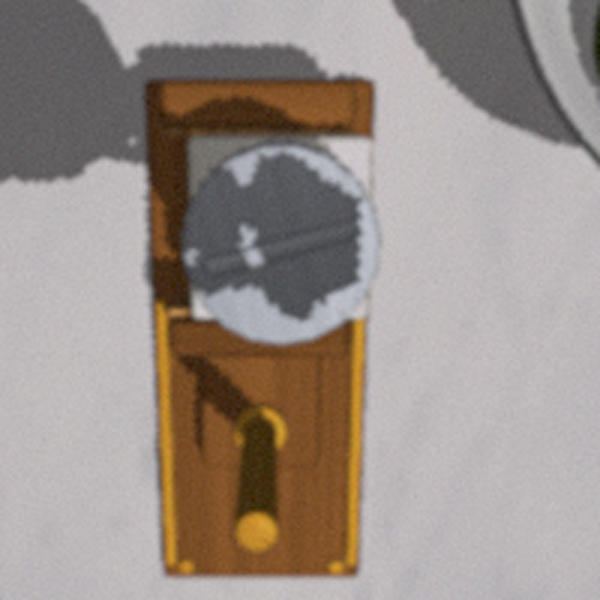

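View pics/s5.png

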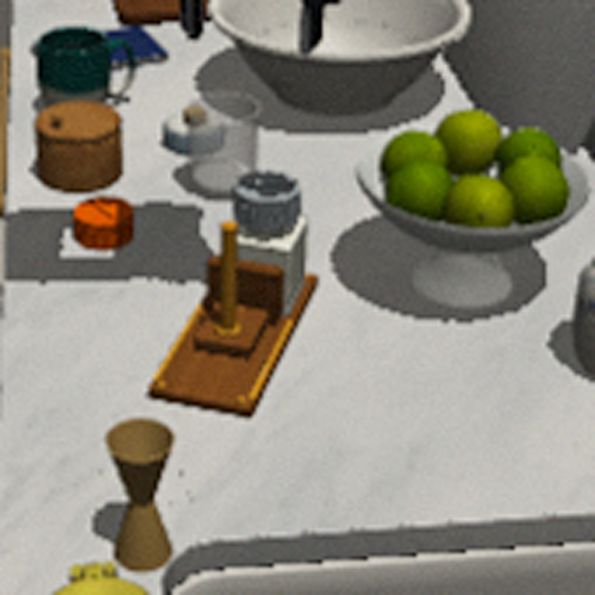

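View pics/sc5.png

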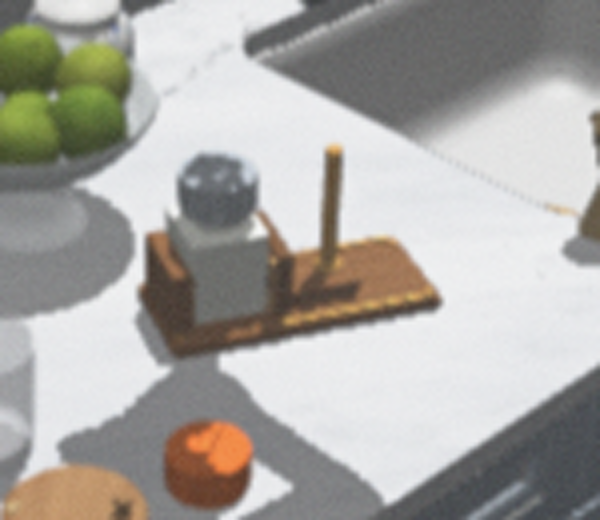

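```bash
python3 - <<'E'
from h import *
c=dict(np.load("c5.npz"));s=dict(np.load("s5.npz"));sc=dict(np.load("sc5.npz"))
f=lambda u,v,z:onz(c,(190+(u+.5)/3-.5,60+(v+.5)/3-.5),z)
print("cam",c["world_from_camera"][:3,3])
C=f(281,245,.124); print("cap",C)
for u,v in [(182,245),(379,245),(281,144),(281,345)]: print(f(u,v,.124)[:2].round(4),np.linalg.norm(f(u,v,.124)-C).round(4))
a=f(208,265,.1275);b=f(352,232,.1275); print("ridge",a,b,np.degrees(np.arctan2(*(a-b)[1::-1])),np.linalg.norm(a-b))
O=np.array([.5041,-.0355])+D*.0877; print("O",O,"rel x,alongD",(C[:2]-O)@CX,(C[:2]-O)@D)
a=f(188,137,.082);b=f(371,140,.082);d=f(366,319,.082);e=f(190,316,.082)
for n,p in [("j1",a),("j2",b),("j3",d),("j4",e)]: print(n,p,((p[:2]-O)@CX).round(4),((p[:2]-O)@D).round(4))
print("jar ang",np.degrees(np.arctan2(*(a-b)[1::-1])))
h=f(257,532,.131);print("handle",h,"t .5041 -.0355")
S=lambda u,v:(230+u/3.5,150+v/3.5); K=lambda u,v:(230+u/4,150+v/4)
print(tri(s,S(267,189),sc,K(218,177)))
E
```

```text
cam [0.55900463 0.07440416 0.40155624]
cap [0.54753159 0.04105227 0.124     ]
[0.5215 0.0529] 0.0286
[0.5733 0.0294] 0.0283
[0.559  0.0665] 0.0279
[0.5354 0.0141] 0.0296
ridge [0.5262425  0.04495836 0.1275    ] [0.56754883 0.0364698  0.1275    ] 168.38724554009585 0.04216952068460762
O [0.54032926 0.04436696] rel x,alongD -0.007928358988664076 -4.332102358711961e-05
j1 [0.53260881 0.07965246 0.082     ] 0.0216 0.0289
j2 [0.5858111  0.05449911 0.082     ] -0.0372 0.028
j3 [0.56200478 0.00126107 0.082     ] -0.0375 -0.0303
j4 [0.5077463  0.02699803 0.082     ] 0.0225 -0.0293
jar ang 154.69583043421994
handle [ 0.50484685 -0.03565871  0.131     ] t .5041 -.0355
(array([0.54728509, 0.03745358, 0.11728897]), np.float64(0.0033030485188557))
```

Cap centre is (0.5475, 0.0410) and jar x is at about 155°, so it is squared. The ridge is at 168°, about 0.23 rad from jar x. The handle seen at (0.5048, −0.0357) agrees with where I released it. I'll grip the cap and begin turning.

```bash
python3 - <<'E'
from station import bot
from h import *
bot.move_l([.5475,.0410,.18],v=.15,ori=ori(CL+np.pi))
print(bot.move_l([.5475,.0410,.086],v=.08,force_limit=12),bot.read_tool_pos(),bot.read_contact_force().round(1))
bot.close_gripper(60)
print(bot.read_gripper_width(),bot.read_tool_pos(),bot.read_contact_force().round(1),bot.read_wrist_torque().round(2))
c=bot.camera("wrist"); cv2.imwrite("pics/w6.png",c["pixels"][:,:,::-1])
s=bot.camera("side"); crop(s,230,130,170,150,4,"pics/s6.png")
print(bot.read_q(),bot.read_time())
E
```

```text
False [0.5479075  0.04100498 0.08668335] [-0.2 -0.  -0.4]
0.056036544508382274 [0.54747539 0.04114839 0.08711605] [-4.5  0.8  6.7] [0.1  0.66 0.  ]
[7.65709511e-03 1.92175990e-01 1.49617789e+00 2.23853063e-04
 1.45293497e+00 4.33357614e-01] 12.1583
```

View pics/w6.png

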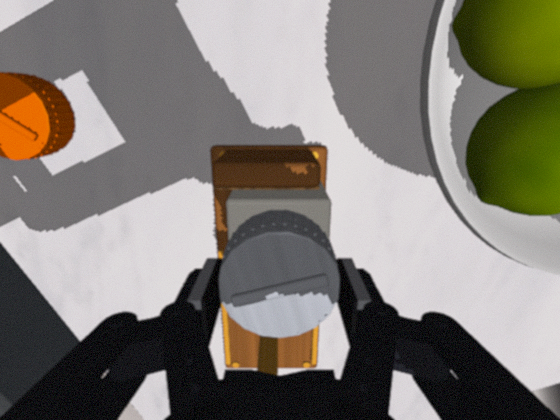

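View pics/s6.png

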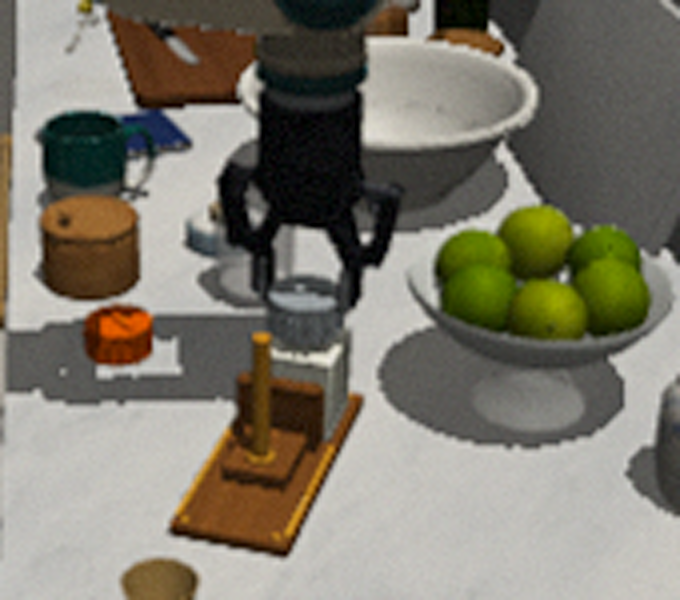

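```bash
python3 - <<'E'
from h import *
s=dict(np.load("s5.npz"))
for z in (.094,.10,.105,.11,.124):
    P=[[*(np.array([.5475,.041])+k*.035*CX),z] for k in (-1,1)]
    print(z,((proj(s,P)-[230,130])*4).round(0).tolist())
E
```

```text
0.094 [[347.0, 329.0], [259.0, 315.0]]
0.1 [[347.0, 322.0], [259.0, 308.0]]
0.105 [[347.0, 316.0], [259.0, 303.0]]
0.11 [[348.0, 311.0], [259.0, 297.0]]
0.124 [[348.0, 294.0], [259.0, 281.0]]
```

The fingertips reach only to about z ≈ 0.105–0.11, so the grip is shallow. I'll re-grip 6 mm lower, then turn.

```bash
python3 - <<'E'
from station import bot
from h import *
bot.open()
print(bot.move_l([.5475,.0410,.080],v=.08,force_limit=8),bot.read_tool_pos())
bot.close_gripper(70)
print(bot.read_gripper_width(),bot.read_tool_pos(),bot.read_contact_force().round(1),bot.read_wrist_torque().round(2))
for i in range(3):
    q=np.array(bot.read_q()) if i==0 else q
    q[5]-=.15; bot.goto_joints(q)
    print(bot.read_q()[5].round(3),bot.read_tool_pos().round(4),bot.read_contact_force().round(1),bot.read_wrist_torque().round(2),bot.read_gripper_width().round(4))
np.save("q.npy",q)
c=bot.camera("wrist"); cv2.imwrite("pics/w7.png",c["pixels"][:,:,::-1])
s=bot.camera("side"); crop(s,230,130,170,150,4,"pics/s7.png")
print(bot.read_time())
E
```

```text
False [0.54706285 0.04098258 0.0792039 ]
0.05638440599047008 [0.54745787 0.04112491 0.08088584] [-3.3 -0.5  4.4] [0.12 0.69 0.06]Traceback (most recent call last):
  File "<stdin>", line 10, in <module>
AttributeError: 'float' object has no attribute 'round'
```

```bash
python3 - <<'E'
from station import bot
from h import *
q=np.array(bot.read_q()); print(q[5])
for i in range(2):
    q[5]-=.15; bot.goto_joints(q)
    print(round(bot.read_q()[5],3),bot.read_tool_pos().round(4),bot.read_contact_force().round(1),bot.read_wrist_torque().round(2),bot.read_gripper_width())
np.save("q.npy",q)
c=bot.camera("wrist"); cv2.imwrite("pics/w7.png",c["pixels"][:,:,::-1])
s=bot.camera("side"); crop(s,230,130,170,150,4,"pics/s7.png")
print(bot.read_time())
E
```

```text
0.2861384693296635
0.141 [0.5472 0.0412 0.0809] [-2.1 -0.6  0.9] [-0.03  0.32  0.41] 0.05587972681675129
-0.007 [0.5472 0.0412 0.081 ] [-1.6 -0.6  0.8] [-0.03  0.35  0.38] 0.05621793903072954
14.1083
```

View pics/w7.png

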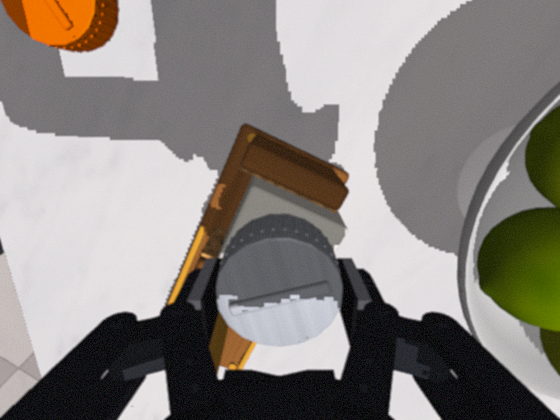

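View pics/s7.png

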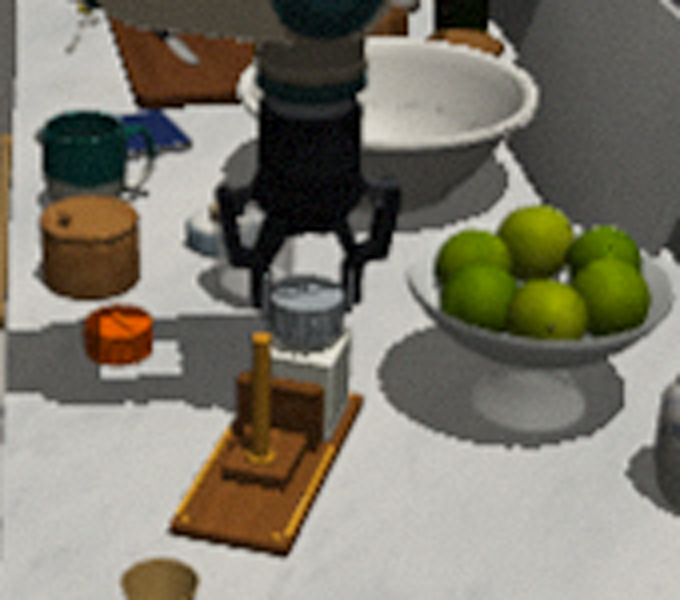

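The ridge keeps its place relative to the gripper while the jar stays square in the jaws, at about 0.4 N m. I'll finish the turn to about 1.45 rad.

```bash
python3 - <<'E'
from station import bot
from h import *
q=np.load("q.npy")
for a in (-.2,-.4,-.6,-.79):
    q[5]=a; bot.goto_joints(q)
    print(round(bot.read_q()[5],3),bot.read_tool_pos().round(4),bot.read_contact_force().round(1),bot.read_wrist_torque().round(2),bot.read_gripper_width())
bot.sleep(.2)
c=bot.camera("wrist"); cv2.imwrite("pics/w8.png",c["pixels"][:,:,::-1])
s=bot.camera("side"); crop(s,230,130,170,150,4,"pics/s8.png")
print(bot.read_time())
E
```

```text
-0.194 [0.5473 0.0412 0.081 ] [-1.5 -0.5  1.2] [-0.08  0.34  0.39] 0.056128230429901074
-0.393 [0.5474 0.0411 0.0814] [-3.1 -0.4  5.1] [-0.07  0.55  0.38] 0.055838897845835685
-0.595 [0.5479 0.0412 0.083 ] [-6.2 -0.3 11.7] [0.01 0.93 0.22] 0.05586159866924049
-0.785 [0.5479 0.0413 0.0833] [-6.8 -0.2 14.3] [-0.03  1.23  0.3 ] 0.05601109184205836
15.625
```

View pics/w8.png

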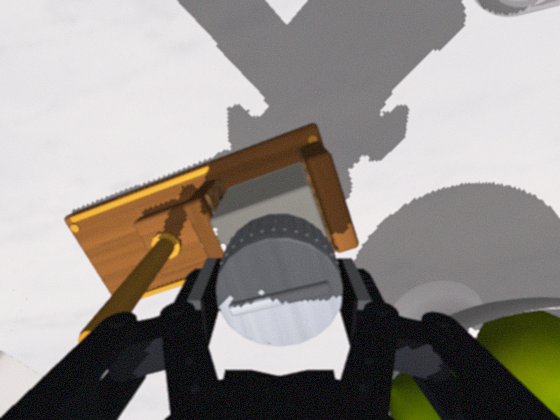

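View pics/s8.png

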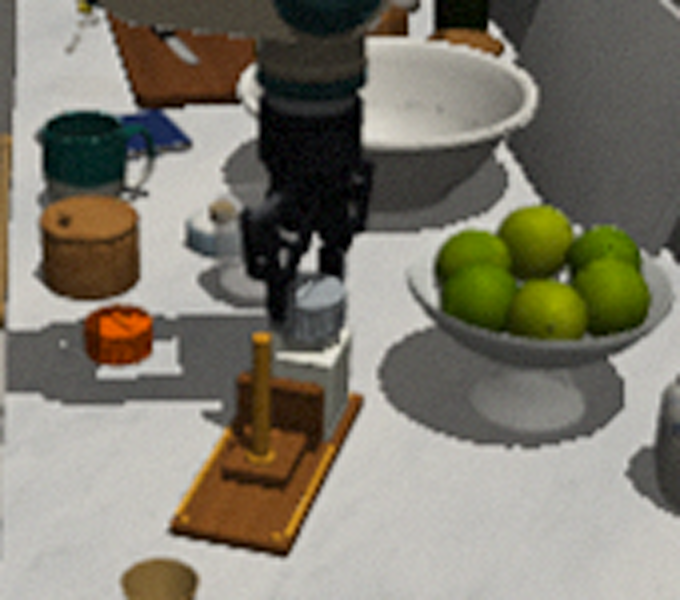

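Upward force grew to 14 N as the lugs came free and the spring plate pushed. I'll lift slowly.

```bash
python3 - <<'E'
from station import bot
from h import *
t=bot.read_tool_pos()
for z in (.086,.092,.105,.121):
    r=bot.move_l([.5475,.0412,z],v=.04,force_limit=35); bot.sleep(.1)
    print(z,r,bot.read_tool_pos().round(4),bot.read_contact_force().round(1),bot.read_wrist_torque().round(2),bot.read_gripper_width())
bot.sleep(.3)
for n in ("wrist","side","scene"):
    c=bot.camera(n); np.savez(n+"9.npz",**c)
    cv2.imwrite("pics/w9.png",c["pixels"][:,:,::-1]) if n=="wrist" else crop(c,230,130,170,150,4,f"pics/{n}9.png")
print(bot.read_time())
E
```

```text
0.086 False [0.5474 0.0412 0.0853] [ 0.4  0.7 -1. ] [ 0.04  0.03 -0.04] 0.056130763260655914
0.092 False [0.5476 0.0412 0.0921] [-0.7  0.3 -0.3] [0.01 0.03 0.01] 0.05630582685118645
0.105 False [0.5474 0.0412 0.1048] [-0.2  0.1 -1.3] [-0.01  0.02 -0.02] 0.056053742290492044
0.121 False [0.5473 0.0412 0.1207] [ 0.4  0.7 -1. ] [ 0.04  0.03 -0.05] 0.05642017093203933
18.075
```

View pics/w9.png

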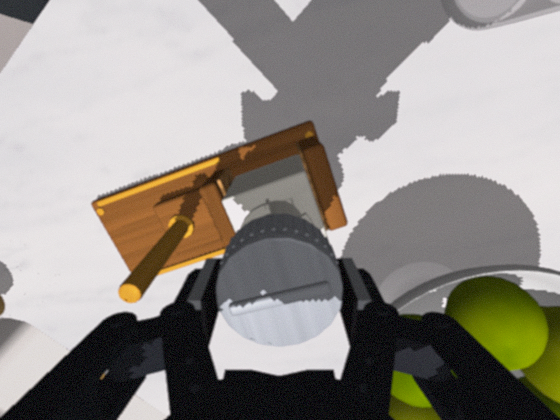

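View pics/side9.png

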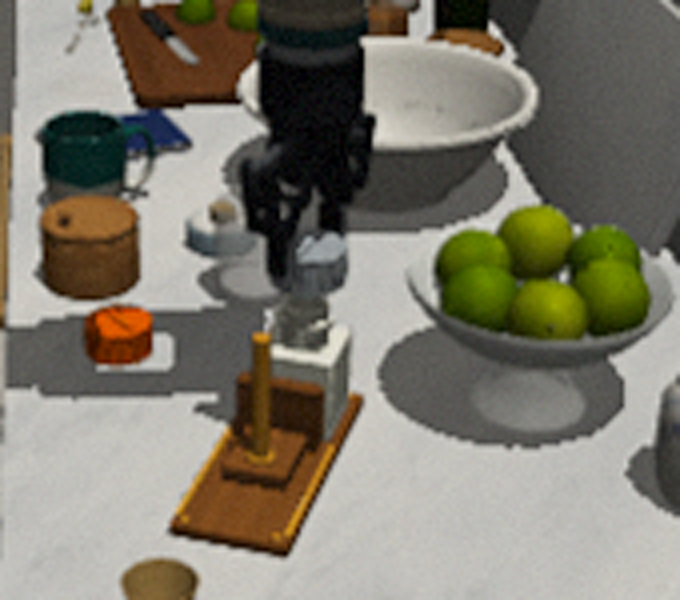

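View pics/scene9.png

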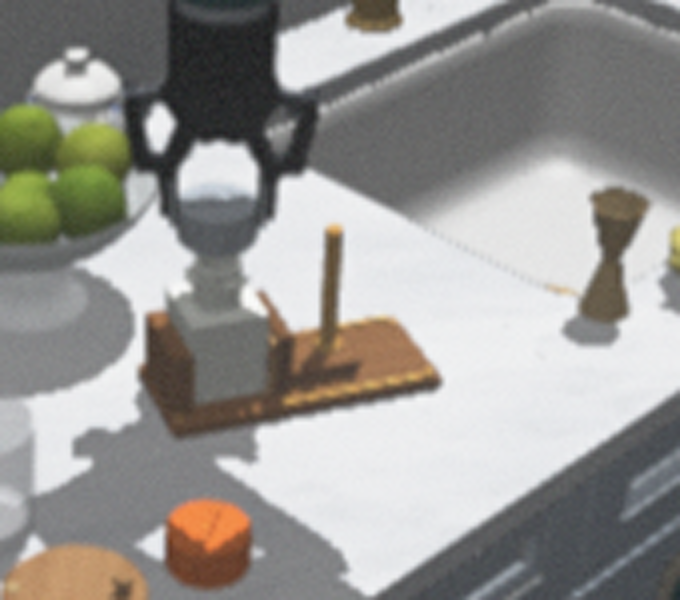

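```bash
python3 - <<'E'
from h import *
s=dict(np.load("side9.npz"));k=dict(np.load("scene9.npz"))
f=lambda u,v:(230+u/4,130+v/4)
print("exp cap top pix",[((proj(x,[[.5475,.0412,.164]])-[230,130])*4).round() for x in (s,k)])
print("exp underside front / mouth",[((proj(x,[[.5475,.0412,.134],[.5475,.0412,.114]])-[230,130])*4).round().tolist() for x in (s,k)])
print("handle tri",tri(s,f(261,337),k,f(334,230)), "captop",tri(s,f(322,249),k,f(218,190)))
E
```

```text
exp cap top pix [array([[304., 240.]]), array([[214., 201.]])]
exp underside front / mouth [[[304.0, 276.0], [303.0, 299.0]], [[213.0, 237.0], [212.0, 261.0]]]
handle tri (array([ 0.50442465, -0.03877371,  0.12784571]), np.float64(0.0026277181324247203)) captop (array([0.55838617, 0.02670356, 0.16284033]), np.float64(0.0004490012223986017))
```

Cap, mouth and handle pixels all match expectation: underside about 20 mm over the mouth, handle unmoved. Handing in.

```bash
python3 - <<'E'
from station import bot
print(bot.read_tool_pos(),bot.read_joint_vel().round(3),bot.read_gripper_width(),bot.read_time())
bot.job_done()
E
```

```text
[0.54749508 0.04119357 0.12098261] [-0.001 -0.    -0.001 -0.     0.    -0.001] 0.056323048129314976 18.075
the job is handed in; nothing more can be done
```

I closed the clamp on the jar, twisted the cap off, and handed the job in at 18 s of the 48 s allowed. The hand-in call gave no verdict.

- **Clamping:** I pushed the handle until it took 18.8 N. That puts the slide at about 0.057 m by my estimate, pressed on about 2.4 mm. I then let go; the jar measured within about 1° of square, and the jaw stayed shut.
- **Cap:** My first grip sat shallow on the cap, so I let go and gripped again 6 mm lower. I then turned it about 1.22 rad counter-clockwise at roughly 0.4 N m, to about 1.45 rad from the jar's x. It came free and I lifted it 40 mm straight up.
- **Final checks:** The gripper still held the cap at 56 mm opening, with the arm at rest. By tool height and the pixel checks, the cap's underside is about 20 mm above the mouth and over its middle. The jar and jaw were where I left them, and none of the surrounding things had been touched in any picture.
- **One disagreement:** Locating the cap's top from the side and scene pictures gave about 18 mm off to one side. I put that down to a finger hiding part of the cap in the side view, because the cap's visible edges, its height and the tool position all fit a centred cap.

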